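Release the blue air tube from its push-fit outlet

ROBOT

A 6-joint arm with a two-finger parallel gripper is mounted at the origin on the work surface. World frame = base frame: x ahead of the robot, y to its left, z up, the work surface at z = 0. Lengths are in mm, angles in degrees, forces in N, time in s.
With the tool pointing down it reaches from about 300 to 850 mm from the base axis. Payload 4.2 kg.
Tool frame: the origin (TCP) lies at the very end of the fingers, on their centre line; the grasp point (between the pads) lies 19 mm behind it (env.grasp_offset is the distance from the TCP to the grasp point, in mm); z points along the fingers, y is the line along which they close (so a half turn about z gives the same grasp; the last joint's range is limited). The gripper opens to 91 mm and grips with 3 to 60 N. Pads are 32 mm wide; open, the fingers measure 118 mm over their backs; the gripper's body (76 mm by 178 mm) begins 60 mm behind the grasp point.
Start: joints at [69.729, 18.312, 89.639, -0, 72.044, -1.146], TCP at [188.394, 543.281, 182.676] pointing down, gripper open.
Joint ranges: [-177.97, 177.97], [-48.28, 115.42], [12.27, 149.76], [-77.06, 257.06], [2.81, 150.46], [-146.56, 146.56]. Speed limits (degrees/s): [147.25, 147.25, 180, 180, 180, 180].

INTERFACE

Orientations are given as [roll, pitch, yaw] about the fixed x, y, z axes, in that order (R = Rz(yaw) Ry(pitch) Rx(roll)).
In Python, from workcell import env gives the robot as it stands. The module is installed in compiled form; this text tells all that it offers.
- The arm moves only by the tool send_rows, never from a script. Its argument "motion" is a list of rows, each an object of numbers: "tx", "ty", "tz": the shift along the tool's x, y, z in units of 500 mm (1.0 is 500 mm); "rx", "ry", "rz": the turn, a rotation vector about the tool's x, y, z in units of 30 degrees (1.0 is 30 degrees); "gripper": the closure, from -1 (fully open) to 1 (shut). In form: [{"tx": .., "ty": .., "tz": .., "rx": .., "ry": .., "rz": .., "gripper": ..}, ...]. A call has 1 to 12 rows; each row shifts and turns the commanded pose from where the row before left it, along the tool's axes as they then stand; what a row does not reach is not made up. A row lasts 1/8 s, in which the tool goes at most 62.5 mm and 10.7 degrees, less where a joint would pass 70% of its speed; a pose out of reach is approached as far as the arm can. A call with a number of a shift or a turn outside -1 to 1 is refused whole. A call with a gripper value outside its range is refused whole. The fingers move at their own pace and stop on an object; "grip_force" is the grip in N (left out, the last holds). Time passes only in rows, so rows that do not move let the fingers close. It gives the time, the measured TCP pose, the force, the opening and the grip force at its end, in the units of the state.
- env.state(): the state, without advancing time (a new reading comes with each control period).
- env.grab_frame(name): name is "side" or "top" or "wrist"; returns a dict with "frame" (420x560x3 uint8, red, green, blue), "vertical_fov" (degrees; the focal length in pixels is half the picture's height over the tangent of half this angle, whatever the lens; pixels are square), "cx", "cy" (the principal point, pixels), "rvec" (rotation vector, rad) and "tvec" (3), from world to camera coordinates, as OpenCV has them; the wrist camera has in their place "T_tool_cam" (4x4, takes a point from camera to tool coordinates, whose origin is the TCP and whose axes are the flange's). Camera axes: x right, y down, z forward; pixel columns grow to the right and rows downward; lengths in mm; the calibration is good to about 2 mm. A picture is of the moment at which its call begins: read the wrist's pose just before it. There is no depth.
- env.job_done(): hands the job in; it is judged then, once.
The state is a dict: "time_s": time; "qpos": joint angles; "qvel": joint speeds; "effort": joint torques, N m; "ee_pos": TCP position; "ee_rot": TCP orientation; "force": force on the tool from outside, world axes, zero at the start; "torque": the same for the moment, N m; "gripper_width": finger opening in mm; "gripper_force": force on a finger pad.
Only numpy, scipy, OpenCV 4.12 (cv2) and the standard library are available. Lean on these libraries where they do the work, as an engineer would, in place of code of your own. Each camera call takes 0.05 s, during which the arm holds its last target. There are 200 camera calls.

TASK

On the shoe repairer's air manifold, press down the orange release ring around the blue tube and, while the ring is down, pull the blue tube straight up out of its outlet, without forcing it against the catch. Then lower it, foot first, into the steel cup and let go, leaving the cup upright and the yellow tube as it stands.

Things in the scene. Friction and masses are not known exactly. Their poses are not given: they have to be found in the camera images.
- tube_blue: Straight rigid blue tube, 14 mm thick, 115 mm long, 60 g, upright in one of three like dark steel outlets in a row 120 mm apart. Origin: centre of its foot, z up along it. The foot, a brass collar 21 mm wide and 10 high, starts 38 mm above the table, under jaws hidden in the outlet. The top of the orange ring is 65 mm above the foot, so 50 mm of tube stand clear. Raised 75 mm it is out.
- ring_blue (a joint): Press depth (m) of the flat orange ring round the blue tube, 50 mm wide with a 25 mm hole: 0 up, stop 0.010. From 0.006 the jaws clear the collar. Damped: 6 N at 20 mm/s; let go, it creeps up 1.6 mm/s, so the tube stays free some 2 s, and the collar is past the jaws after 25 mm. Fingertips 20 to 40 mm apart astride the tube press the ring and can then close on the tube there.
- cup: Loose open steel cup, upright on the table: outer diameter 62 mm, inner 56 mm, height 52 mm, floor 4 mm thick, 300 g. Origin: centre of its underside, z up.
- tube_yellow: Yellow tube like the blue one, standing in another outlet of the same bar, its top 153 mm above the table; to be left alone. Origin: centre of its foot, z up along it. The third outlet is empty.
Mind the look-alikes: they are no part of the job. Of the things that look like the tube_blue, the smallest one is meant.

How it is judged:
By the outcome, as a careful person would: the job done as asked, in the order asked, and still so for the second after the job is handed in, with the robot touching nothing.
It also fails if it takes over 51 s, if anything falls off the work surface, if the arm or the gripper's body presses on something with over 40 N, if the wrist force passes 120 N, or if a joint passes its speed limit or range.

## Working session

There is one attempt and no reset: what is moved stays moved. The work goes in short steps, Python scripts to look and compute and a tool call to move; the robot and the scene stay as the last step left them, time stands still between calls to the robot, and variables do not carry over. Pictures are saved under pics/ and viewed, at most 10 in all, crops included, and the job is handed in when it is done.

Besides the shell and the picture viewer there is one more tool, called after "Emit:" as name([rows], argument=value, ...), one row to a line, values as JSON. send_rows: Moves the arm, as the interface text tells. Shifts and turns lie within -1 to 1; 1 stands for 500 mm of shift or 30 degrees of turn. Its arguments: {"type":"object","properties":{"motion":{"type":"array"},"grip_force":{"type":"number"}},"required":["motion"]}

```bash
mkdir -p pics
cat > h.py <<'E'
import numpy as np, cv2
from workcell import env
def grab(n):
    st=env.state(); d=env.grab_frame(n); f=d["frame"]; h=f.shape[0]
    fl=h/2/np.tan(np.radians(d["vertical_fov"])/2)
    K=np.array([[fl,0,d["cx"]],[0,fl,d["cy"]],[0,0,1]])
    if "rvec" in d:
        R=cv2.Rodrigues(np.array(d["rvec"],float))[0]; t=np.array(d["tvec"],float).ravel()
        Rc=R.T; c=-R.T@t
    else:
        from scipy.spatial.transform import Rotation as Ro
        T=np.array(d["T_tool_cam"]); Rt=Ro.from_euler("xyz",st["ee_rot"],degrees=True).as_matrix()
        Rc=Rt@T[:3,:3]; c=Rt@T[:3,3]+np.array(st["ee_pos"])
    return f,K,Rc,c,d
def ray(K,Rc,p):
    v=Rc@np.linalg.inv(K)@np.array([p[0],p[1],1.]); return v/np.linalg.norm(v)
def onz(K,Rc,c,p,z):
    v=ray(K,Rc,p); return c+v*(z-c[2])/v[2]
def proj(K,Rc,c,P):
    q=K@(Rc.T@(np.array(P,float)-c)); return q[:2]/q[2]
E
python3 - <<'E'
from h import *
print(env.state())
a=[]
for n in("side","top","wrist"):
    f,K,Rc,c,d=grab(n); print(n,[k for k in d],d["vertical_fov"],c); a.append(f); np.savez(f"pics/{n}0.npz",f=f,K=K,Rc=Rc,c=c)
    cv2.imwrite(f"pics/{n}0.png",f[...,::-1])
E
```

```text
{'time_s': 0.0, 'qpos': array([ 6.97268621e+01,  1.83508329e+01,  8.97063102e+01,  5.50618403e-04,
        7.20427377e+01, -1.14411478e+00]), 'qvel': array([ 0.14035932, -0.08744781,  0.02885531, -0.09036741,  0.05702058,
       -0.02037884]), 'effort': array([-7.74709515e-04, -4.12477005e+01, -2.31962746e+01,  7.27907801e-02,
        4.57975524e-02, -1.45345612e-04]), 'ee_pos': array([188.21231189, 542.73713904, 181.82907134]), 'ee_rot': array([-1.79900150e+02, -2.51773933e-03,  1.60870805e+02]), 'force': array([-0.44638418,  0.27882525,  0.28472522]), 'torque': array([-0.00455582,  0.02473895,  0.02666879]), 'gripper_force': 0.0, 'gripper_width': 91.2142072556907}
side ['frame', 'vertical_fov', 'cx', 'cy', 'rvec', 'tvec'] 46.867385343383134 [500.97465167 540.0577975  764.67231525]
top ['frame', 'vertical_fov', 'cx', 'cy', 'rvec', 'tvec'] 43.05987538824352 [ 324.37799941  -51.32788008 1131.51090636]
wrist ['frame', 'vertical_fov', 'cx', 'cy', 'T_tool_cam'] 60.77204335177947 [119.81966075 566.38312993 384.02065603]
```

View pics/side0.png

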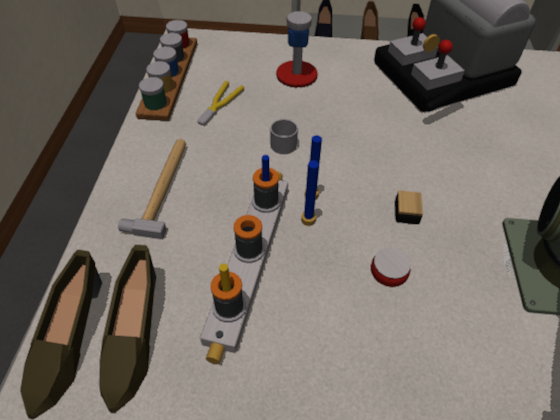

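View pics/top0.png

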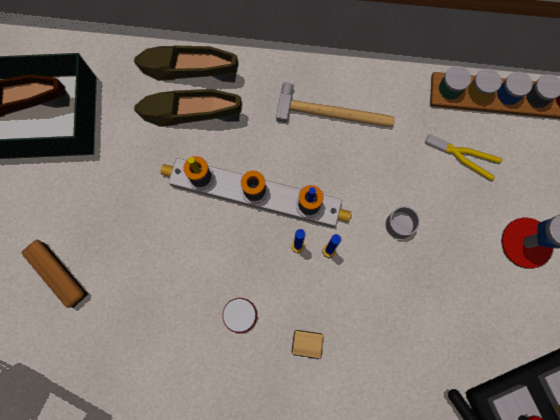

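Side view: blue candidates are the tube in the orange-ringed outlet (266,165) and two longer free-standing ones at (315,150) and (310,190). In the top view they are at (312,192), (333,245) and (299,240). I choose the one in the outlet, which is also the smallest. The cup is at side (284,136), top (402,222). Yellow is at side (226,280).

Run:
```python
from h import *
for n in("top","side"):
    z=np.load(f"pics/{n}0.npz"); f,K,Rc,c=[z[k] for k in("f","K","Rc","c")]
    hsv=cv2.cvtColor(f,cv2.COLOR_RGB2HSV)
    print(n)
    for name,lo,hi,zz in(("orange",(5,200,120),(14,255,255),103),("blue",(110,180,60),(130,255,255),153),("yellow",(18,150,100),(30,255,255),153)):
        m=cv2.inRange(hsv,lo,hi)
        for q in cv2.findContours(m,cv2.RETR_EXTERNAL,cv2.CHAIN_APPROX_NONE)[0]:
            if cv2.contourArea(q)<25: continue
            x,y,w,h=cv2.boundingRect(q); 
            (ex,ey)=cv2.fitEllipse(q)[0]
            pts=q[:,0]; ext=[tuple(pts[pts[:,1].argmin()]),tuple(pts[pts[:,1].argmax()])]
            print(name,(x,y,w,h),"ell",(round(ex,1),round(ey,1)),onz(K,Rc,c,(ex,ey),zz).round(0)[:2],"top",onz(K,Rc,c,(x+w/2,y),zz).round(0)[:2],"bot z0",onz(K,Rc,c,(x+w/2,y+h),0).round(0)[:2])
    print("cup",onz(K,Rc,c,(402.5,222) if n=="top" else (284,129),52))
f=cv2.resize(np.load("pics/top0.npz")["f"][130:280,240:440],None,fx=4,fy=4,interpolation=2)
g=cv2.resize(np.load("pics/side0.npz")["f"][110:260,200:340],None,fx=4,fy=4,interpolation=2)
cv2.imwrite("pics/c1.png",cv2.resize(np.hstack([f,g]),None,fx=.58,fy=.58)[...,::-1])
```

```text
top
blue (331, 235, 9, 10) ell (335.1, 239.5) [ 489. -132.] top [ 497. -132.] bot z0 [ 503. -146.]
blue (296, 230, 9, 9) ell (299.7, 234.1) [492. -65.] top [500. -66.] bot z0 [508. -70.]
yellow (338, 209, 13, 12) ell (343.8, 214.7) [ 537. -144.] top [ 549. -144.] bot z0 [ 557. -161.]
yellow (161, 165, 12, 11) ell (166.1, 169.6) [590. 201.] top [600. 201.] bot z0 [618. 236.]
yellow (187, 157, 9, 7) ell (190.9, 159.9) [615. 157.] top [620. 156.] bot z0 [651. 186.]
yellow (446, 143, 56, 37) ell (485.7, 164.2) [ 664. -406.] top [ 704. -383.] bot z0 [ 678. -437.]
cup [ 556.63595514 -275.10998693   52.        ]
side
orange (211, 273, 30, 26) ell (225.7, 285.3) [615. 160.] top [618. 138.] bot z0 [628. 128.]
orange (234, 216, 28, 22) ell (247.4, 226.3) [597.  42.] top [599.  19.] bot z0 [607.  -7.]
orange (254, 169, 25, 18) ell (265.7, 177.1) [579. -76.] top [580. -97.] bot z0 [ 586. -144.]
blue (262, 156, 7, 25) ell (265.0, 166.0) [577. -56.] top [579. -81.] bot z0 [ 590. -161.]
blue (306, 136, 15, 83) ell (312.4, 172.5) [493. -49.] top [ 496. -143.] bot z0 [483. -67.]
yellow (207, 343, 16, 17) ell (214.9, 351.1) [604. 288.] top [606. 277.] bot z0 [627. 240.]
yellow (219, 264, 9, 8) ell (223.3, 267.4) [615. 159.] top [616. 153.] bot z0 [642.  74.]
yellow (208, 81, 36, 30) ell (229.9, 88.8) [ 674. -268.] top [ 686. -293.] bot z0 [ 712. -382.]
cup [ 561.20564539 -271.97524471   52.        ]
```

View pics/c1.png

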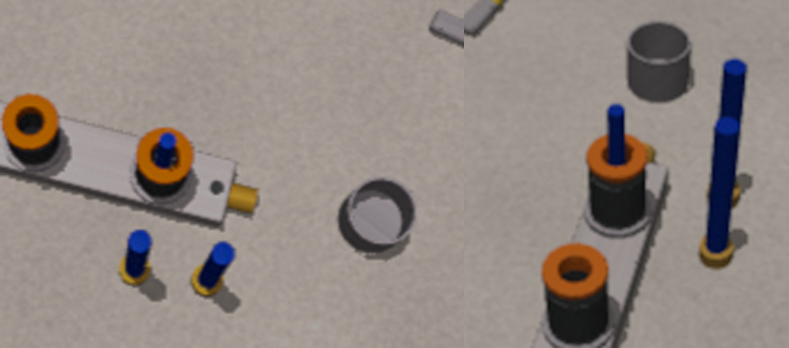

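The crop confirms it: the chosen tube stands in the orange-ringed outlet, and the look-alikes are longer and stand loose on the table. Moving above the ring at about (579,-76).

Emit:
send_rows([
  {"tx": -0.0954,"ty": -0.0761,"tz": -0.01,"gripper": -1},
  {"tx": -0.0954,"ty": -0.0761,"tz": -0.01,"gripper": -1},
  {"tx": -0.0954,"ty": -0.0761,"tz": -0.01,"gripper": -1},
  {"tx": -0.0954,"ty": -0.0761,"tz": -0.01,"gripper": -1},
  {"tx": -0.0954,"ty": -0.0761,"tz": -0.01,"gripper": -1},
  {"tx": -0.0954,"ty": -0.0761,"gripper": -1},
  {"tx": -0.0954,"ty": -0.0761,"gripper": -1},
  {"tx": -0.0954,"ty": -0.0761,"gripper": -1},
  {"tx": -0.0954,"ty": -0.0761,"gripper": -1},
  {"tx": -0.0954,"ty": -0.0761,"gripper": -1},
  {"tx": -0.0954,"ty": -0.0761,"gripper": -1},
  {"tx": -0.0954,"ty": -0.0761,"gripper": -1},
])

```text
invalid input at $.motion[0]: expected keys tx, ty, tz, rx, ry, rz, gripper
```

Emit:
send_rows([
  {"gripper": -1},
  {"gripper": -1},
  {"gripper": -1},
])

```text
invalid input at $.motion[0]: expected keys tx, ty, tz, rx, ry, rz, gripper
```

Run:
```python
from h import *
f,K,Rc,c,d=grab("wrist"); st=env.state(); print(st["ee_pos"],st["ee_rot"],st["time_s"],st["gripper_width"],c,Rc[:,2])
np.savez("pics/w1.npz",f=f,K=K,Rc=Rc,c=c)
hsv=cv2.cvtColor(f,cv2.COLOR_RGB2HSV)
for name,lo,hi,zz in(("orange",(3,170,90),(16,255,255),103),("blue",(110,180,40),(130,255,255),153)):
    m=cv2.inRange(hsv,lo,hi)
    for q in cv2.findContours(m,cv2.RETR_EXTERNAL,cv2.CHAIN_APPROX_NONE)[0]:
        if cv2.contourArea(q)<60: continue
        e=cv2.fitEllipse(q); x,y,w,h=cv2.boundingRect(q)
        print(name,(x,y,w,h),e,onz(K,Rc,c,e[0],zz).round(1))
cv2.imwrite("pics/w1.png",f[...,::-1])
```

```text
[188.29557621 542.95661456 182.15632354] [-1.79941042e+02  2.02001627e-04  1.60872655e+02] 0.2 91.31301471440706 [119.81299286 566.40696495 384.20101274] [ 0.24310562 -0.08554949 -0.96621992]
```

View pics/w1.png

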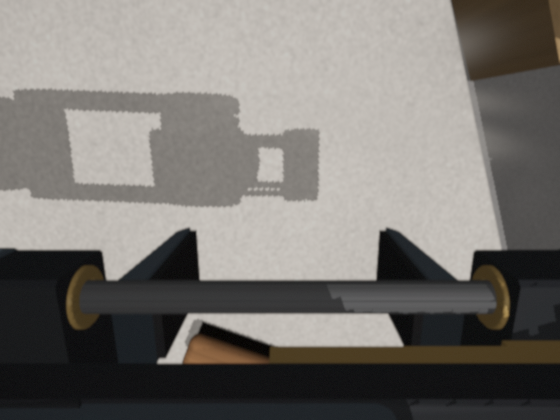

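All seven keys are required, so nothing moved; this view shows only the fingers and the gripper's shadow at (170,145). Resending with full rows.

Emit:
send_rows([
  {"tx": -0.0954,"ty": -0.0761,"tz": -0.01,"rx": 0,"ry": 0,"rz": 0,"gripper": -1},
  {"tx": -0.0954,"ty": -0.0761,"tz": -0.01,"rx": 0,"ry": 0,"rz": 0,"gripper": -1},
  {"tx": -0.0954,"ty": -0.0761,"tz": -0.01,"rx": 0,"ry": 0,"rz": 0,"gripper": -1},
  {"tx": -0.0954,"ty": -0.0761,"tz": -0.01,"rx": 0,"ry": 0,"rz": 0,"gripper": -1},
  {"tx": -0.0954,"ty": -0.0761,"tz": -0.01,"rx": 0,"ry": 0,"rz": 0,"gripper": -1},
  {"tx": -0.0954,"ty": -0.0761,"tz": 0,"rx": 0,"ry": 0,"rz": 0,"gripper": -1},
  {"tx": -0.0954,"ty": -0.0761,"tz": 0,"rx": 0,"ry": 0,"rz": 0,"gripper": -1},
  {"tx": -0.0954,"ty": -0.0761,"tz": 0,"rx": 0,"ry": 0,"rz": 0,"gripper": -1},
  {"tx": -0.0954,"ty": -0.0761,"tz": 0,"rx": 0,"ry": 0,"rz": 0,"gripper": -1},
  {"tx": -0.0954,"ty": -0.0761,"tz": 0,"rx": 0,"ry": 0,"rz": 0,"gripper": -1},
  {"tx": -0.0954,"ty": -0.0761,"tz": 0,"rx": 0,"ry": 0,"rz": 0,"gripper": -1},
  {"tx": -0.0954,"ty": -0.0761,"tz": 0,"rx": 0,"ry": 0,"rz": 0,"gripper": -1},
])

```text
time_s: 1.7
ee_pos: [580.4, -77.5, 207.5]
ee_rot: [180.0, -0.0, 160.9]
force: [0.6, 1.1, 0.3]
gripper_width: 91.3
gripper_force: 0.0
```

Emit:
send_rows([
  {"tx": 0,"ty": 0,"tz": 0,"rx": 0,"ry": 0,"rz": 0,"gripper": -1},
  {"tx": 0,"ty": 0,"tz": 0,"rx": 0,"ry": 0,"rz": 0,"gripper": -1},
])

```text
time_s: 1.95
ee_pos: [579.0, -75.3, 207.1]
ee_rot: [180.0, -0.1, 160.8]
force: [-0.6, -0.6, 0.4]
gripper_width: 91.6
gripper_force: 0.0
```

```bash
cat > m.py <<'E'
from h import *
import sys
n=sys.argv[1]
f,K,Rc,c,d=grab("wrist"); st=env.state(); print(st["ee_pos"],st["ee_rot"],st["time_s"],st["gripper_width"],c,Rc[:,2])
np.savez(f"pics/{n}.npz",f=f,K=K,Rc=Rc,c=c)
hsv=cv2.cvtColor(f,cv2.COLOR_RGB2HSV)
for name,lo,hi,zz in(("orange",(3,170,90),(16,255,255),103),("blue",(110,180,40),(130,255,255),153)):
    m=cv2.inRange(hsv,lo,hi)
    for q in cv2.findContours(m,cv2.RETR_EXTERNAL,cv2.CHAIN_APPROX_NONE)[0]:
        if cv2.contourArea(q)<60: continue
        e=cv2.fitEllipse(q); x,y,w,h=cv2.boundingRect(q)
        print(name,(x,y,w,h),np.round(e[0]),np.round(e[1]),onz(K,Rc,c,e[0],zz).round(1))
cv2.imwrite(f"pics/{n}.png",f[...,::-1])
E
python3 m.py w2
```

```text
[578.83916398 -74.72526161 207.41814028] [ 1.79979337e+02 -7.03958114e-02  1.60908872e+02] 2.0 91.36462990111266 [510.76321445 -52.18927934 409.39055405] [ 0.24200384 -0.08364273 -0.96666335]
orange (292, 177, 17, 44) [300. 201.] [14. 44.] [584.2 -65.6 103. ]
orange (257, 176, 16, 45) [265. 198.] [15. 42.] [571.4 -94.2 103. ]
blue (275, 189, 16, 34) [282. 206.] [15. 36.] [571.8 -77.3 153. ]
blue (154, 111, 24, 21) [164. 121.] [20. 22.] [ 487.1 -134.4  153. ]
```

View pics/w2.png

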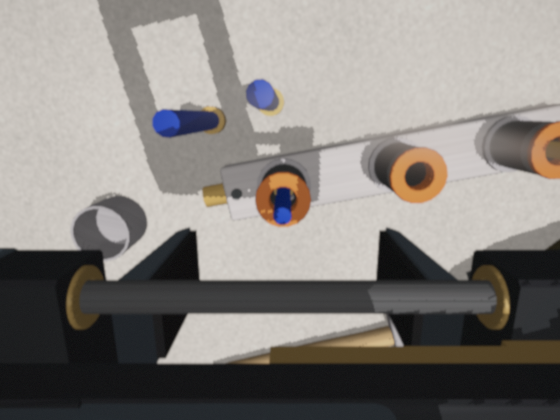

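The wrist view shows the blue tube in its ring at (283,200), tube top (283,215), the two look-alikes at (165,122) and (262,95), and the cup rim at (101,230).

Run:
```python
from h import *
z=np.load("pics/w2.npz"); f,K,Rc,c=[z[k] for k in("f","K","Rc","c")]
hsv=cv2.cvtColor(f,cv2.COLOR_RGB2HSV)
m=cv2.inRange(hsv,(3,170,90),(16,255,255)); m[:, :245]=0; m[:,325:]=0
p=cv2.findNonZero(m)[:,0]; e=cv2.fitEllipse(cv2.convexHull(p)); print(e, onz(K,Rc,c,e[0],103))
print("tube",onz(K,Rc,c,(282.7,215.5),153)); print("cup",onz(K,Rc,c,(101,231),52))
for q in((164,122),(262,94)):
  for h in(120,150,170): print(onz(K,Rc,c,q,h).round())
T=[578.8,-74.9]
print(proj(K,Rc,c,T+[207]),proj(K,Rc,c,T+[103]),proj(K,Rc,c,[579,-76,103]))
s=np.load("pics/side0.npz")
for q in((313,163),(316.5,139)):
  for h in(120,150,170): print(q,onz(s["K"],s["Rc"],s["c"],q,h).round())
```

```text
((282.72735595703125, 198.0799102783203), (51.916900634765625, 52.732669830322266), 174.666015625) [576.76226647 -79.41769752 103.        ]
tube [578.5373139  -79.40253124 153.        ]
cup [ 558.59917621 -275.79730211   52.        ]
[ 485. -146.  120.]
[ 487. -136.  150.]
[ 489. -130.  170.]
[490. -66. 120.]
[492. -64. 150.]
[494. -63. 170.]
[288.82223612 238.25487259] [288.34949452 198.57002332] [287.24125443 199.17977901]
(313, 163) [ 493. -105.  120.]
(313, 163) [493. -75. 150.]
(313, 163) [494. -55. 170.]
(316.5, 139) [ 490. -172.  120.]
(316.5, 139) [ 490. -139.  150.]
(316.5, 139) [ 490. -117.  170.]
```

Emit:
send_rows([
  {"tx": 0,"ty": -0.0092,"tz": 0.0,"rx": 0,"ry": 0,"rz": 0,"gripper": 0.3},
  {"tx": 0,"ty": 0,"tz": 0.02,"rx": 0,"ry": 0,"rz": 0,"gripper": 0.3},
  {"tx": 0,"ty": 0,"tz": 0.04,"rx": 0,"ry": 0,"rz": 0,"gripper": 0.3},
  {"tx": 0,"ty": 0,"tz": 0.02,"rx": 0,"ry": 0,"rz": 0,"gripper": 0.3},
  {"tx": 0,"ty": 0,"tz": 0,"rx": 0,"ry": 0,"rz": 0,"gripper": 0.3},
  {"tx": 0,"ty": 0,"tz": 0,"rx": 0,"ry": 0,"rz": 0,"gripper": 0.3},
], grip_force=20)

```text
time_s: 2.75
ee_pos: [578.5, -80.0, 168.2]
ee_rot: [180.0, 0.1, 160.9]
force: [-0.2, -0.7, 0.6]
gripper_width: 34.1
gripper_force: 0.0
```

```bash
python3 m.py w3
python3 - <<'E'
from h import *
z=np.load("pics/w3.npz"); f,K,Rc,c=[z[k] for k in("f","K","Rc","c")]
cv2.imwrite("pics/w3c.png",cv2.resize(f[100:310,150:430],None,fx=2,fy=2)[...,::-1])
E
```

```text
[578.58841512 -80.00608919 168.33148411] [1.79979058e+02 7.96351858e-02 1.60879548e+02] 2.8 32.44152553883903 [509.75207317 -56.67598505 370.25715807] [ 0.24456099 -0.08443063 -0.96595103]
orange (299, 206, 19, 29) [308. 217.] [15. 32.] [588.6 -67.4 103. ]
orange (432, 185, 27, 15) [446. 193.] [ 9. 25.] [604.9  38.5 103. ]
orange (259, 179, 46, 56) [281. 204.] [40. 54.] [571.8 -83.5 103. ]
blue (280, 197, 17, 42) [288. 219.] [17. 46.] [570.7 -77.5 153. ]
blue (137, 108, 29, 29) [151. 122.] [28. 30.] [ 488.1 -134.1  153. ]
```

View pics/w3c.png

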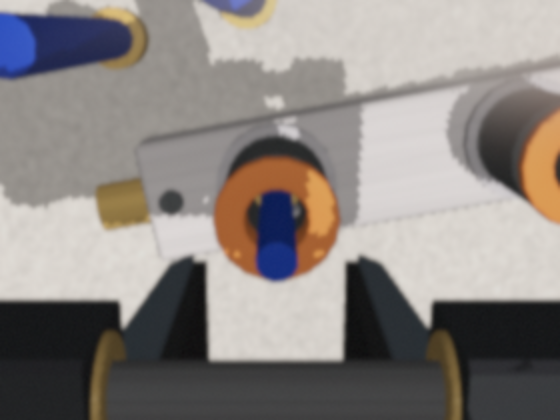

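The tube (crop 276,260) is centred between the fingers. Descending to just above the ring.

Emit:
send_rows([
  {"tx": 0,"ty": 0,"tz": 0.03,"rx": 0,"ry": 0,"rz": 0,"gripper": 0.3},
  {"tx": 0,"ty": 0,"tz": 0.04,"rx": 0,"ry": 0,"rz": 0,"gripper": 0.3},
  {"tx": 0,"ty": 0,"tz": 0.04,"rx": 0,"ry": 0,"rz": 0,"gripper": 0.3},
  {"tx": 0,"ty": 0,"tz": 0.01,"rx": 0,"ry": 0,"rz": 0,"gripper": 0.3},
  {"tx": 0,"ty": 0,"tz": 0,"rx": 0,"ry": 0,"rz": 0,"gripper": 0.3},
  {"tx": 0,"ty": 0,"tz": 0,"rx": 0,"ry": 0,"rz": 0,"gripper": 0.3},
])

```text
time_s: 3.55
ee_pos: [578.7, -80.1, 108.4]
ee_rot: [180.0, 0.1, 160.9]
force: [0.0, 0.1, 0.0]
gripper_width: 32.1
gripper_force: 0.0
```

Emit:
send_rows([
  {"tx": 0,"ty": 0,"tz": 0.006,"rx": 0,"ry": 0,"rz": 0,"gripper": 0.3},
  {"tx": 0,"ty": 0,"tz": 0.005,"rx": 0,"ry": 0,"rz": 0,"gripper": 0.3},
  {"tx": 0,"ty": 0,"tz": 0.005,"rx": 0,"ry": 0,"rz": 0,"gripper": 0.3},
  {"tx": 0,"ty": 0,"tz": 0.005,"rx": 0,"ry": 0,"rz": 0,"gripper": 0.3},
  {"tx": 0,"ty": 0,"tz": 0.005,"rx": 0,"ry": 0,"rz": 0,"gripper": 0.3},
  {"tx": 0,"ty": 0,"tz": 0.004,"rx": 0,"ry": 0,"rz": 0,"gripper": 0.3},
  {"tx": 0,"ty": 0,"tz": 0,"rx": 0,"ry": 0,"rz": 0,"gripper": 0.3},
  {"tx": 0,"ty": 0,"tz": 0,"rx": 0,"ry": 0,"rz": 0,"gripper": 0.3},
])

```text
time_s: 4.55
ee_pos: [578.2, -80.0, 92.7]
ee_rot: [180.0, 0.0, 160.9]
force: [0.2, -0.4, 0.3]
gripper_width: 32.0
gripper_force: 0.0
```

Emit:
send_rows([
  {"tx": 0,"ty": 0,"tz": 0.002,"rx": 0,"ry": 0,"rz": 0,"gripper": 0.3},
  {"tx": 0,"ty": 0,"tz": 0,"rx": 0,"ry": 0,"rz": 0,"gripper": 0.3},
])

```text
time_s: 4.8
ee_pos: [578.1, -80.0, 91.6]
ee_rot: [180.0, -0.0, 160.9]
force: [0.6, 0.1, -1.0]
gripper_width: 32.1
gripper_force: 0.0
```

Run:
```python
from h import *
f,K,Rc,c,d=grab("side"); 
g=np.load("pics/side0.npz")["f"]
o=np.hstack([x[130:230,215:315] for x in(g,f)])
cv2.imwrite("pics/s1.png",cv2.resize(o,None,fx=4,fy=4,interpolation=2)[...,::-1]); print(env.state()["force"],env.state()["ee_pos"])
```

```text
[-0.61705714 -0.26996422 -0.38310081] [578.0668448  -80.00143993  91.61169797]
```

View pics/s1.png

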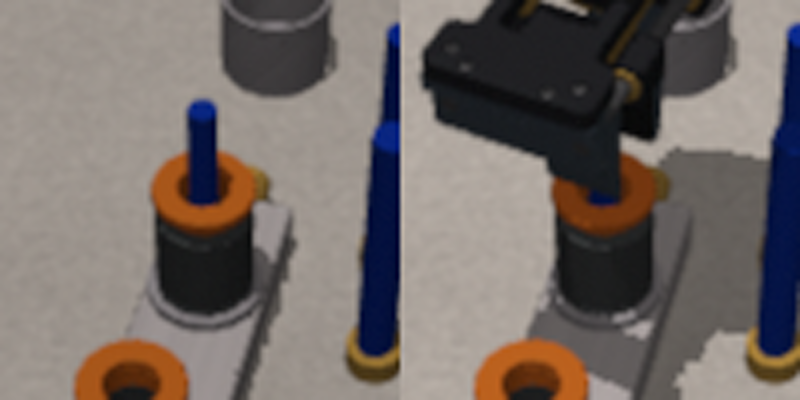

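The pictures show the ring top at the same pixel height before and after (crop y about 152–235), so the ring is not yet pressed. The near fingertip's lower edge runs (550,160)–(620,195). Comparing with where the projection puts it.

Run:
```python
from h import *
s=np.load("pics/side0.npz"); K,Rc,c=s["K"],s["Rc"],s["c"]
def pc(P): q=proj(K,Rc,c,P); return ((q-[215,130])*4+[400,0]).round()
x=np.array([-.945,.328,0]);y=np.array([.328,.945,0])
for z in(91.6,103,115,125):
  P=np.array([578,-80,z]); print(z,"near tip inner",[pc(P+16*y+a*16*x) for a in(-1,1)],"outer",[pc(P+29*y+a*16*x) for a in(-1,1)])
for z in(93,103): print("ring near edge",z,pc([578+25*.15,-79+25,z]),"tube top",pc([578,-79,153]),"ctr",pc([578,-79,z]))
st=env.state(); print(st["qpos"],st["effort"])
```

```text
91.6 near tip inner [array([561., 211.]), array([622., 233.])] outer [array([548., 230.]), array([610., 252.])]
103 near tip inner [array([560., 195.]), array([622., 216.])] outer [array([547., 213.]), array([610., 235.])]
115 near tip inner [array([559., 177.]), array([622., 198.])] outer [array([547., 196.]), array([610., 217.])]
125 near tip inner [array([559., 162.]), array([622., 183.])] outer [array([546., 180.]), array([610., 202.])]
ring near edge 93 [592. 237.] tube top [604. 107.] ctr [606. 199.]
ring near edge 103 [591. 223.] tube top [604. 107.] ctr [606. 184.]
[-9.01130551e+00  2.30993200e+01  9.62057021e+01  5.05196101e-03
  6.06975819e+01 -7.98904322e+01] [-1.02917377e-04 -4.33929956e+01 -2.09099579e+01 -1.89199601e-02
  8.26413953e-02 -4.35473737e-06]
```

The fingertips look some 20 mm higher than the reading and nothing is touched. I'll feel downwards slowly, watching the force.

Emit:
send_rows([
  {"tx": 0,"ty": 0,"tz": 0.005,"rx": 0,"ry": 0,"rz": 0,"gripper": 0.3},
  {"tx": 0,"ty": 0,"tz": 0.005,"rx": 0,"ry": 0,"rz": 0,"gripper": 0.3},
])

```text
time_s: 5.1
ee_pos: [578.0, -80.0, 86.4]
ee_rot: [180.0, -0.0, 160.9]
force: [0.8, -0.2, 0.3]
gripper_width: 31.7
gripper_force: 0.0
```

Run:
```python
from h import *
print(env.state()["force"],env.state()["ee_pos"],env.state()["gripper_width"])
f,K,Rc,c,d=grab("side"); w=grab("wrist")[0]
o=np.hstack([cv2.resize(f[130:230,215:315],None,fx=4,fy=4,interpolation=2),cv2.resize(w[110:310,190:390],None,fx=2,fy=2)])
cv2.imwrite("pics/s2.png",o[...,::-1])
```

```text
[ 0.77793894 -0.18727265  0.32231379] [578.03704303 -79.98101945  86.40670092] 31.676814910831393
```

View pics/s2.png

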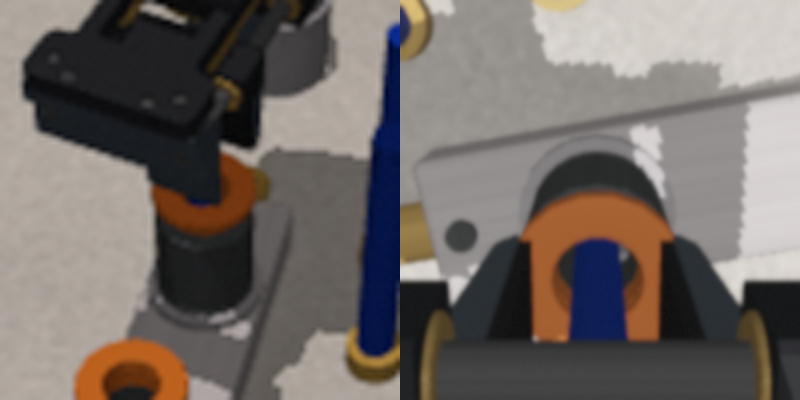

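The near fingertip's lower edge (155,190)–(220,205) now projects to z about 107, just above the ring. The wrist crop shows the tube centred between the fingers. Continuing slowly.

Emit:
send_rows([
  {"tx": 0,"ty": 0,"tz": 0.005,"rx": 0,"ry": 0,"rz": 0,"gripper": 0.3},
  {"tx": 0,"ty": 0,"tz": 0.005,"rx": 0,"ry": 0,"rz": 0,"gripper": 0.3},
  {"tx": 0,"ty": 0,"tz": 0.005,"rx": 0,"ry": 0,"rz": 0,"gripper": 0.3},
])

```text
time_s: 5.58
ee_pos: [578.0, -80.0, 78.9]
ee_rot: [180.0, -0.0, 160.9]
force: [0.2, -0.9, -0.4]
gripper_width: 31.7
gripper_force: 0.0
```

```bash
python3 -c "
from workcell import env
print(env.grasp_offset,env.state()['force'])"
```

```text
18.8 [ 0.24769825 -0.86154205 -0.40874265]
```

```bash
cat > s.py <<'E'
from h import *
import sys
f,K,Rc,c,d=grab("side"); st=env.state(); print(st["force"].round(1),st["ee_pos"].round(1),st["gripper_width"].round(1))
for g in(np.load("pics/side0.npz")["f"],f):
    h=cv2.cvtColor(g,cv2.COLOR_RGB2HSV); m=cv2.inRange(h,(3,150,60),(16,255,255)); m[:, :250]=0; m[:,285:]=0; m[200:]=0;m[:160]=0
    ys,xs=np.nonzero(m); print(xs.min(),xs.max(),ys.min(),ys.max(), [int(ys[xs==x].max()) for x in(258,262,266,270,274)])
w=grab("wrist")[0]
o=np.hstack([cv2.resize(f[130:230,215:315],None,fx=4,fy=4,interpolation=2),cv2.resize(w[110:310,190:390],None,fx=2,fy=2)])
cv2.imwrite(f"pics/{sys.argv[1]}.png",o[...,::-1])
E
python3 s.py s3
```

```text
Traceback (most recent call last):
  File "s.py", line 3, in <module>
    f,K,Rc,c,d=grab("side"); st=env.state(); print(st["force"].round(1),st["ee_pos"].round(1),st["gripper_width"].round(1))
                                                                                              ^^^^^^^^^^^^^^^^^^^^^^^^^
AttributeError: 'float' object has no attribute 'round'
```

```bash
sed -i 's/st\["gripper_width"\].round(1)/st["gripper_width"]/' s.py; python3 s.py s3
```

```text
[-0.5  0.   0.2] [577.8 -79.9  78.8] 32.06607158702166
253 278 168 188 [186, 187, 188, 187, 185]
254 279 168 188 [186, 188, 188, 187, 185]
```

View pics/s3.png

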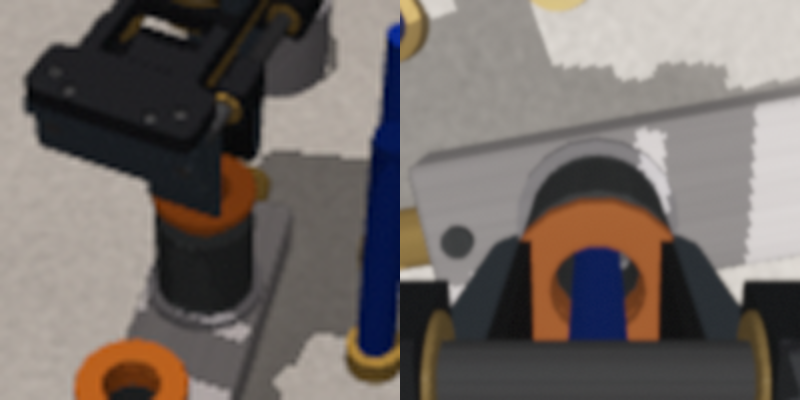

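The ring is still up (orange lower edge at row 188, as at first). The fingertip edge is now at about ring height, so contact is close.

Emit:
send_rows([
  {"tx": 0,"ty": 0,"tz": 0.004,"rx": 0,"ry": 0,"rz": 0,"gripper": 0.3},
  {"tx": 0,"ty": 0,"tz": 0.005,"rx": 0,"ry": 0,"rz": 0,"gripper": 0.3},
])

```text
time_s: 5.98
ee_pos: [578.2, -80.0, 74.6]
ee_rot: [180.0, 0.0, 160.9]
force: [0.2, -0.0, 0.3]
gripper_width: 31.6
gripper_force: 0.0
```

```bash
python3 s.py s4
```

```text
[ 0.7  0.1 -0.3] [577.9 -79.9  74.2] 31.93047524711313
253 278 168 188 [186, 187, 188, 187, 185]
254 278 170 188 [186, 187, 188, 187, 185]
```

Run:
```python
from h import *
f,K,Rc,c,d=grab("wrist"); T=np.array(d["T_tool_cam"]); print(T.round(2))
def p(P):
    q=K@(T[:3,:3].T@(np.array(P,float)-T[:3,3])); return (q[:2]/q[2]).round()
for w in(45.6,16):
  for z in(0,-19,-25): print(w,z,[p([x,s*w,z]) for s in(-1,1) for x in(-16,16)])
print(cv2.cvtColor(f,cv2.COLOR_RGB2GRAY)[215:250:3,250:330:6])
g=np.load("pics/side0.npz");
```

```text
[[  -0.     -0.97   -0.26   72.38]
 [   1.     -0.      0.     -0.46]
 [  -0.     -0.26    0.97 -202.15]
 [   0.      0.      0.      1.  ]]
45.6 0 [array([213., 264.]), array([210., 213.]), array([363., 264.]), array([366., 213.])]
45.6 -19 [array([207., 277.]), array([203., 223.]), array([370., 277.]), array([374., 223.])]
45.6 -25 [array([204., 282.]), array([200., 226.]), array([373., 282.]), array([376., 226.])]
16 0 [array([262., 264.]), array([261., 213.]), array([315., 264.]), array([316., 213.])]
16 -19 [array([260., 277.]), array([258., 223.]), array([317., 277.]), array([318., 223.])]
16 -25 [array([259., 282.]), array([258., 226.]), array([318., 282.]), array([319., 226.])]
[[131  51  47  69  87 111 110 111 107  85  68  44 155 130]
 [132  40  69  96 114 113 114 113 114 113  95  65  99 132]
 [129  46  96 114 112 113 113 113 114 113 113  87  49 131]
 [126  75 112 113 113 114 112 113 112 112 113 111  66 127]
 [108 104 112 112 112 111 112 112 111 112 112 113  96  97]
 [ 62 104 113 112 112 111 111 111 111 111 111 112  73  46]
 [ 21  99 113 112 111 110 109 109 110 112 111 111  23  42]
 [ 20  99 111 111 109  99  66  69 100 110 111 111  20  35]
 [ 20  98 111 111  96  37  31  32  43 105 112 111  21  27]
 [ 21  89 111 109  46  31  34  32  33  92 110 111  19  23]
 [ 21  87 112  91  42  30  33  33  32  60 103 110  18  21]
 [ 19  87 111  56  39  31  32  33  32  39  79 111  16  20]]
```

The wrist image explains it: the real fingertips lie about 30 mm behind the reported TCP. Contact should therefore come near a reported z of 73, and the full press near 63.

Emit:
send_rows([
  {"tx": 0,"ty": 0,"tz": 0.004,"rx": 0,"ry": 0,"rz": 0,"gripper": 0.3},
  {"tx": 0,"ty": 0,"tz": 0.005,"rx": 0,"ry": 0,"rz": 0,"gripper": 0.3},
  {"tx": 0,"ty": 0,"tz": 0.004,"rx": 0,"ry": 0,"rz": 0,"gripper": 0.3},
])

```text
time_s: 6.5
ee_pos: [578.3, -80.0, 68.7]
ee_rot: [180.0, 0.0, 160.9]
force: [-0.8, 0.3, 4.9]
gripper_width: 32.1
gripper_force: 2.6
```

```bash
python3 s.py s5
```

```text
[-0.1 -0.3  1.4] [578.2 -80.   68.3] 31.81891981347224
253 278 168 188 [186, 187, 188, 187, 185]
255 279 172 189 [187, 188, 189, 188, 186]
```

Emit:
send_rows([
  {"tx": 0,"ty": 0,"tz": 0.005,"rx": 0,"ry": 0,"rz": 0,"gripper": 0.3},
  {"tx": 0,"ty": 0,"tz": 0.005,"rx": 0,"ry": 0,"rz": 0,"gripper": 0.3},
  {"tx": 0,"ty": 0,"tz": 0.003,"rx": 0,"ry": 0,"rz": 0,"gripper": 0.3},
])

```text
time_s: 6.98
ee_pos: [578.3, -80.0, 62.0]
ee_rot: [180.0, 0.0, 160.9]
force: [-0.8, -0.3, 6.7]
gripper_width: 31.9
gripper_force: 3.0
```

```bash
python3 s.py s6
```

```text
[-0.6  0.6  6.1] [578.3 -80.   61.9] 32.008257884026335
253 278 168 188 [186, 187, 188, 187, 185]
255 278 175 191 [189, 191, 191, 190, 188]
```

Emit:
send_rows([
  {"tx": 0,"ty": 0,"tz": 0.001,"rx": 0,"ry": 0,"rz": 0,"gripper": 0.3},
  {"tx": 0,"ty": 0,"tz": 0,"rx": 0,"ry": 0,"rz": 0,"gripper": 1},
  {"tx": 0,"ty": 0,"tz": 0,"rx": 0,"ry": 0,"rz": 0,"gripper": 1},
  {"tx": 0,"ty": 0,"tz": 0,"rx": 0,"ry": 0,"rz": 0,"gripper": 1},
  {"tx": 0,"ty": 0,"tz": 0,"rx": 0,"ry": 0,"rz": 0,"gripper": 1},
  {"tx": 0,"ty": 0,"tz": 0,"rx": 0,"ry": 0,"rz": 0,"gripper": 1},
], grip_force=20)

```text
time_s: 7.82
ee_pos: [578.8, -80.4, 61.8]
ee_rot: [180.0, 0.1, 160.9]
force: [-0.4, -0.6, 5.7]
gripper_width: 13.5
gripper_force: 21.8
```

Emit:
send_rows([
  {"tx": 0,"ty": 0,"tz": -0.01,"rx": 0,"ry": 0,"rz": 0,"gripper": 1},
  {"tx": 0,"ty": 0,"tz": -0.02,"rx": 0,"ry": 0,"rz": 0,"gripper": 1},
  {"tx": 0,"ty": 0,"tz": -0.03,"rx": 0,"ry": 0,"rz": 0,"gripper": 1},
  {"tx": 0,"ty": 0,"tz": -0.03,"rx": 0,"ry": 0,"rz": 0,"gripper": 1},
])

```text
time_s: 8.32
ee_pos: [578.2, -80.0, 107.3]
ee_rot: [180.0, 0.0, 160.9]
force: [0.1, 0.8, -0.5]
gripper_width: 13.6
gripper_force: 20.0
```

Emit:
send_rows([
  {"tx": 0,"ty": 0,"tz": -0.04,"rx": 0,"ry": 0,"rz": 0,"gripper": 1},
  {"tx": 0,"ty": 0,"tz": -0.04,"rx": 0,"ry": 0,"rz": 0,"gripper": 1},
  {"tx": 0,"ty": 0,"tz": -0.04,"rx": 0,"ry": 0,"rz": 0,"gripper": 1},
  {"tx": 0,"ty": 0,"tz": 0,"rx": 0,"ry": 0,"rz": 0,"gripper": 1},
  {"tx": -0.0113,"ty": -0.0474,"tz": 0,"rx": 0,"ry": 0,"rz": 0,"gripper": 1},
  {"tx": -0.0226,"ty": -0.0954,"tz": 0,"rx": 0,"ry": 0,"rz": 0,"gripper": 1},
  {"tx": -0.0226,"ty": -0.0954,"tz": 0,"rx": 0,"ry": 0,"rz": 0,"gripper": 1},
  {"tx": -0.0226,"ty": -0.0954,"tz": 0,"rx": 0,"ry": 0,"rz": 0,"gripper": 1},
  {"tx": -0.0113,"ty": -0.0474,"tz": 0,"rx": 0,"ry": 0,"rz": 0,"gripper": 1},
  {"tx": 0,"ty": 0,"tz": 0,"rx": 0,"ry": 0,"rz": 0,"gripper": 1},
  {"tx": 0,"ty": 0,"tz": 0,"rx": 0,"ry": 0,"rz": 0,"gripper": 1},
])

```text
time_s: 9.7
ee_pos: [558.4, -273.5, 165.8]
ee_rot: [179.9, -0.1, 160.9]
force: [0.5, 0.1, -0.5]
gripper_width: 13.7
gripper_force: 20.0
```

Run:
```python
from h import *
st=env.state(); print(st["ee_pos"],st["time_s"],st["gripper_width"],st["force"])
o=[]
for n,x,y in(("side",240,90),("wrist",140,60)):
    f,K,Rc,c,d=grab(n); np.savez(f"pics/{n}7.npz",f=f,K=K,Rc=Rc,c=c)
    o.append(cv2.resize(f[30:210,200:380],(400,400),interpolation=2) if n=="side" else cv2.resize(f[50:290,160:400],(400,400)))
    p=np.array(st["ee_pos"]); 
    for z in(52,p[2]-24): q=proj(K,Rc,c,[p[0],p[1],z]); print(n,z,q,[proj(K,Rc,c,[558.5+28*np.cos(a),-275+28*np.sin(a),52]).round() for a in(0,1.57,3.14,4.71)])
cv2.imwrite("pics/p7.png",np.hstack(o)[...,::-1])
```

```text
[ 558.38473343 -273.45291322  165.81860274] 9.7 13.678582549482616 [ 0.52517029  0.05882637 -0.51097235]
side 52 [285.33279893 128.64695266] [array([273., 127.]), array([284., 137.]), array([298., 129.]), array([286., 120.])]
side 141.81860273582632 [286.14608182  95.43580034] [array([273., 127.]), array([284., 137.]), array([298., 129.]), array([286., 120.])]
wrist 52 [287.63250231 196.23409627] [array([296., 225.]), array([315., 187.]), array([276., 168.]), array([257., 207.])]
wrist 141.81860273582632 [287.80717439 226.42665622] [array([296., 225.]), array([315., 187.]), array([276., 168.]), array([257., 207.])]
```

View pics/p7.png

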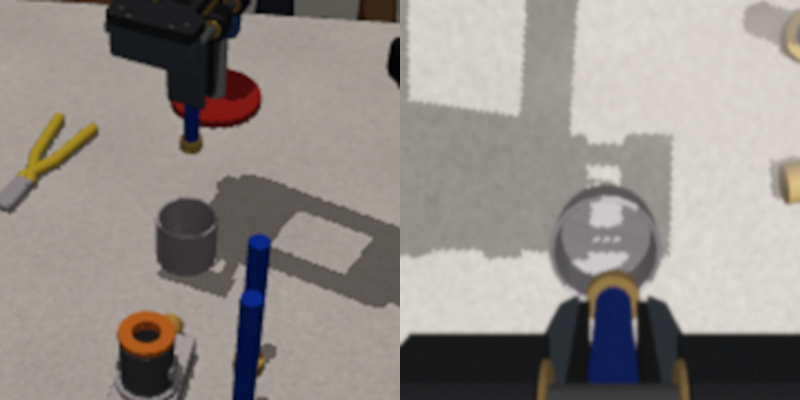

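The tube is held upright, its brass foot at crop (190,145), above the cup rim at (187,215). The outlet ring at (147,333) is empty. Lowering with a 2 mm correction.

Emit:
send_rows([
  {"tx": 0.004,"ty": -0.004,"tz": 0.02,"rx": 0,"ry": 0,"rz": 0,"gripper": 1},
  {"tx": 0,"ty": 0,"tz": 0.04,"rx": 0,"ry": 0,"rz": 0,"gripper": 1},
  {"tx": 0,"ty": 0,"tz": 0.05,"rx": 0,"ry": 0,"rz": 0,"gripper": 1},
  {"tx": 0,"ty": 0,"tz": 0.05,"rx": 0,"ry": 0,"rz": 0,"gripper": 1},
  {"tx": 0,"ty": 0,"tz": 0.04,"rx": 0,"ry": 0,"rz": 0,"gripper": 1},
  {"tx": 0,"ty": 0,"tz": 0.03,"rx": 0,"ry": 0,"rz": 0,"gripper": 1},
  {"tx": 0,"ty": 0,"tz": 0.02,"rx": 0,"ry": 0,"rz": 0,"gripper": 1},
  {"tx": 0,"ty": 0,"tz": 0.01,"rx": 0,"ry": 0,"rz": 0,"gripper": 1},
  {"tx": 0,"ty": 0,"tz": 0,"rx": 0,"ry": 0,"rz": 0,"gripper": 1},
  {"tx": 0,"ty": 0,"tz": 0,"rx": 0,"ry": 0,"rz": 0,"gripper": 1},
], grip_force=20)

```text
time_s: 11.05
ee_pos: [556.3, -276.3, 36.8]
ee_rot: [-180.0, 0.1, 160.9]
force: [0.3, 0.1, -0.2]
gripper_width: 14.2
gripper_force: 20.0
```

Emit:
send_rows([
  {"tx": 0,"ty": 0,"tz": 0.005,"rx": 0,"ry": 0,"rz": 0,"gripper": 1},
  {"tx": 0,"ty": 0,"tz": 0.004,"rx": 0,"ry": 0,"rz": 0,"gripper": 1},
  {"tx": 0,"ty": 0,"tz": 0.004,"rx": 0,"ry": 0,"rz": 0,"gripper": 1},
  {"tx": 0,"ty": 0,"tz": 0.002,"rx": 0,"ry": 0,"rz": 0,"gripper": 1},
  {"tx": 0,"ty": 0,"tz": 0,"rx": 0,"ry": 0,"rz": 0,"gripper": 1},
])

```text
time_s: 11.68
ee_pos: [555.8, -276.0, 28.5]
ee_rot: [180.0, -0.0, 160.9]
force: [-0.6, 0.3, 0.1]
gripper_width: 13.6
gripper_force: 20.0
```

Emit:
send_rows([
  {"tx": 0,"ty": 0,"tz": 0.002,"rx": 0,"ry": 0,"rz": 0,"gripper": 1},
  {"tx": 0,"ty": 0,"tz": 0,"rx": 0,"ry": 0,"rz": 0,"gripper": 1},
])

```text
time_s: 11.92
ee_pos: [556.0, -276.1, 27.8]
ee_rot: [180.0, 0.0, 160.9]
force: [-0.1, 0.1, 0.6]
gripper_width: 13.4
gripper_force: 20.0
```

Emit:
send_rows([
  {"tx": 0,"ty": 0,"tz": 0.002,"rx": 0,"ry": 0,"rz": 0,"gripper": 1},
  {"tx": 0,"ty": 0,"tz": 0,"rx": 0,"ry": 0,"rz": 0,"gripper": 1},
])

```text
time_s: 12.18
ee_pos: [556.1, -276.2, 27.8]
ee_rot: [-180.0, 0.1, 160.9]
force: [-2.0, 0.2, 6.1]
gripper_width: 13.7
gripper_force: 20.0
```

Floor contact (6 N). Opening gently, then raising.

Emit:
send_rows([
  {"tx": 0,"ty": 0,"tz": -0.001,"rx": 0,"ry": 0,"rz": 0,"gripper": 1},
  {"tx": 0,"ty": 0,"tz": 0,"rx": 0,"ry": 0,"rz": 0,"gripper": 0.5},
  {"tx": 0,"ty": 0,"tz": 0,"rx": 0,"ry": 0,"rz": 0,"gripper": 0.2},
  {"tx": 0,"ty": 0,"tz": 0,"rx": 0,"ry": 0,"rz": 0,"gripper": -0.2},
  {"tx": 0,"ty": 0,"tz": 0,"rx": 0,"ry": 0,"rz": 0,"gripper": -0.2},
  {"tx": 0,"ty": 0,"tz": -0.02,"rx": 0,"ry": 0,"rz": 0,"gripper": -0.2},
  {"tx": 0,"ty": 0,"tz": -0.05,"rx": 0,"ry": 0,"rz": 0,"gripper": -0.2},
  {"tx": 0,"ty": 0,"tz": -0.08,"rx": 0,"ry": 0,"rz": 0,"gripper": -0.2},
  {"tx": 0,"ty": 0,"tz": -0.08,"rx": 0,"ry": 0,"rz": 0,"gripper": -0.2},
  {"tx": 0,"ty": 0,"tz": -0.05,"rx": 0,"ry": 0,"rz": 0,"gripper": -0.2},
  {"tx": 0,"ty": 0,"tz": 0,"rx": 0,"ry": 0,"rz": 0,"gripper": -0.2},
  {"tx": 0,"ty": 0,"tz": 0,"rx": 0,"ry": 0,"rz": 0,"gripper": -0.2},
])

```text
time_s: 13.68
ee_pos: [555.2, -275.6, 166.1]
ee_rot: [180.0, -0.1, 160.9]
force: [0.3, 0.1, -0.8]
gripper_width: 54.8
gripper_force: 0.0
```

Run:
```python
from h import *
st=env.state(); print(st["ee_pos"],st["time_s"],st["gripper_width"])
f,K,Rc,c,d=grab("side"); hsv=cv2.cvtColor(f,cv2.COLOR_RGB2HSV)
for nm,lo,hi in(("blue",(110,150,40),(130,255,255)),("yellow",(18,150,100),(30,255,255))):
    m=cv2.inRange(hsv,lo,hi)
    for q in cv2.findContours(m,cv2.RETR_EXTERNAL,cv2.CHAIN_APPROX_NONE)[0]:
        if cv2.contourArea(q)>15: print(nm,cv2.boundingRect(q))
print("expect top",proj(K,Rc,c,[556,-276,119]),"rim",proj(K,Rc,c,[556,-276,52]))
g=cv2.cvtColor(f,cv2.COLOR_RGB2GRAY); print(g[100:156:4,264:306:3])
```

```text
[ 555.16094652 -275.63333937  166.13020924] 13.675 54.76699010274126
blue (305, 136, 17, 83)
blue (284, 103, 6, 33)
yellow (207, 343, 17, 17)
yellow (219, 264, 9, 8)
yellow (302, 213, 14, 9)
yellow (209, 81, 35, 31)
yellow (425, 34, 12, 9)
expect top [287.16287015 103.61559794] rim [286.50797812 127.9594895 ]
[[155 154 155 155 154 158 159 155 158 158 157 160 157 156]
 [155 156 156 158 157 155 156  35  32 155 155 155 153 154]
 [158 157 155 155 154 154 156  16  15 154 155 154 155 127]
 [156 154 155 155 157 156 153  16  15 154 151 151  88  86]
 [157 154 153 154 153 155 153  15  15 153 155 136  88  87]
 [156 159 158 157 137 101  74  14  16 120  86  87  88  88]
 [156 155 157  68  57  61  57  14  17  54  54  86  87  88]
 [159 161 133  54  57  62  57  16  16  52  48  88  87  88]
 [159 162  99  71  56  62  58  16  16  51  60  61  87  88]
 [159 161  99  53  54  67  92  53  53  63  52  67  88  87]
 [159 158  98  53  52  54  55  55  56  55  53  74  88  88]
 [158 159 107  51  52  53  54  55  56  54  53  77 131 132]
 [159 160 144  53  51  52  55  56  55  54  51  88  89  90]
 [159 158 157  91  61  53  54  55  55  69  88  92  90  90]]
```

The blue tube stands upright in the cup with its top at (287,103), as expected. The cup is upright, yellow is unchanged, and the gripper is clear.

```bash
python3 -c "
from workcell import env
print(env.job_done())"
```

```text
the job is handed in; nothing more can be done
None
```

I pressed the orange ring to its stop, drew the blue tube out and stood it foot first in the upright steel cup, leaving the yellow tube as it was; I handed the job in at about 13.7 s, and no verdict was returned.

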